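# Find the loaded mainspring barrel on the balance

### The arm

A 7-joint arm with a two-finger parallel gripper is mounted at the origin on the work surface. World frame = base frame: x ahead of the robot, y to its left, z up, the work surface at z = 0. Lengths are in m, angles in rad, forces in N, time in s.
With the tool pointing down it reaches from about 0.425 to 0.875 m from the base axis. Payload 4.7 kg.
Tool frame: the origin (TCP) lies at the very end of the fingers, on their centre line; the grasp point (between the pads) lies 19 mm behind it; z points along the fingers, y is the line along which they close (so a half turn about z gives the same grasp; the last joint's range is limited). The gripper opens to 87 mm and grips with 3 to 60 N. Pads are 19 mm wide; open, the fingers measure 117 mm over their backs; the gripper's body (75 mm by 190 mm) begins 51 mm behind the grasp point.
Start: joints at [1.159, 0.321, -0.07, 1.45, 0.023, 1.371, -0.057], TCP at [0.268, -0.592, 0.223] pointing down, gripper open.
Joint ranges: [-2.86, 2.86], [-0.3, 2.09], [-1.38, 1.24], [0.06, 2.45], [-1.56, 4.7], [0.09, 2.05], [-2.69, 2.69]. Speed limits (rad/s): [2.57, 2.57, 3.14, 3.14, 3.14, 3.14, 3.14].

### API

Orientations are given as a rotation vector (axis times angle).
In Python, from bench import ctrl, imaging, ticket gives the robot as it stands.
- The arm moves only by the tool jog_arm, never from a script. Its argument "rows" is text: rows parted by semicolons, each of 7 numbers parted by spaces: the shift along the tool's x, y, z in cm, then the turn, a rotation vector about the tool's x, y, z in rad, then the closure, from -1 (fully open) to 1 (shut), so that 0 is half open. A call has 1 to 5 rows; each row shifts and turns the commanded pose from where the row before left it, along the tool's axes as they then stand; what a row does not reach is not made up. A row lasts 1/8 s, in which the tool goes at most 62.5 mm and 10.7 degrees, less where a joint would pass 70% of its speed; a pose out of reach is approached as far as the arm can. A call with a gripper value outside its range is refused whole. The fingers move at their own pace and stop on an object; "force" is the grip in N (left out, the last holds). Time passes only in rows, so rows that do not move let the fingers close. It gives the time, the measured TCP pose, the force, the opening and the grip force at its end, in the units of the state.
- ctrl.get_state(): the state, without advancing time (a new reading comes with each control period).
- imaging.get_image(name): name is "side" or "top"; returns a dict with "img" (420x560x3 uint8, blue, green, red), "vertical_fov" (degrees; the focal length in pixels is half the picture's height over the tangent of half this angle, whatever the lens; pixels are square), "cx", "cy" (the principal point, pixels), "origin" and "orientation" of the camera in the world. Camera axes: x right, y down, z forward; pixel columns grow to the right and rows downward; lengths in m; the calibration is good to about 2 mm. A picture is of the moment at which its call begins. There is no depth.
- ticket.close_job(): hands the job in; it is judged then, once.
The state is a dict: "time": time; "joint_positions": joint angles; "qd": joint speeds; "joint_torque": joint torques, N m; "position": TCP position; "tool_rot": TCP orientation; "ft_force": force on the tool from outside, world axes, zero at the start; "torque": the same for the moment, N m; "grip_width": opening from 0.0 (shut) to 1.0 (fully open); "grip_force": force on a finger pad.
Only numpy, scipy, OpenCV 4.12 (cv2) and the standard library are available. Lean on these libraries where they do the work, as an engineer would, in place of code of your own. Each camera call takes 0.05 s, during which the arm holds its last target. There are 200 camera calls.

### The job

One of these two closed clock barrels still holds its mainspring and the other is empty, but they look the same. Stand one on each pan of the balance, let go, and once the beam has tipped, put the barrel whose side dropped upright in the wooden tray and leave the other standing on its pan. Set them down without dropping them, and leave the other bench things where they are.

Things in the scene. Friction and masses are not known exactly. Their poses are not given: they have to be found in the camera images.
- barrel_a: closed brass mainspring barrel, upright: drum 42 mm in diameter and 38 mm high, a toothed flange 5 mm thick and up to 56 mm across at its foot, a steel arbor stub 8 mm in diameter and 12 mm high on top (50 mm in all). About 65 to 155 g; the loaded one is at least 25 g heavier, which cannot be seen. Origin: centre of the underside, z up.
- barrel_b: the second barrel, the same in look and size; either may be the loaded one
- balance: two-pan balance fixed to the bench, grey base 100 x 310 mm and 45 mm high, brass beam on a pivot 85 mm above the bench, a needle and dial up to 135 mm high at the middle. Origin: centre of the base's underside; its y axis runs along the beam towards the left pan, x across it.
- beam (a joint): tilt of the beam, rad: 0 level (as it starts, when empty), positive when the left pan is down, negative when the right pan is down, stops at +-0.14. Freely moving, damped, weakly sprung to level; one barrel alone tips it to its stop. The pans stay level and move up and down by up to 15 mm; where on a pan a barrel stands does not change the result.
- pan_left (a point): centre of the floor of the left pan (+y side of the balance, 110 mm from the pivot), a round steel dish 85 mm wide inside with a lip 4 mm high; its floor is 114 mm above the bench when level. The point moves with the pan.
- pan_right (a point): the same for the right pan (-y side)
- tray: shallow wooden tray fixed to the bench, 130 (x) x 150 (y) mm outside, walls 5 mm thick and 14 mm high, floor 5 mm thick. Origin: centre of its underside.
- loupe: bystander: black eye loupe 36 mm across, 34 mm high, origin at its underside
- bell_glass: bystander: glass cover 92 mm across, 78 mm high, origin at its underside
- screwdriver: bystander: screwdriver 150 mm long lying on the bench along its x axis
Things that resemble listed ones, but are neither listed nor needed, are in the scene too. Leave any red look-alike of the barrel_a alone.

How it is judged:
By the outcome, as a careful person would: the job done as asked, in the order asked, and still so for the second after the job is handed in, with the robot touching nothing.
It also fails if it takes over 72 s, if anything falls off the work surface, if the arm or the gripper's body presses on something with over 40 N, if the wrist force passes 120 N, or if a joint passes its speed limit or range.

## Working session

There is one attempt and no reset: what is moved stays moved. The work goes in short steps, Python scripts to look and compute and a tool call to move; the robot and the scene stay as the last step left them, time stands still between calls to the robot, and variables do not carry over. Pictures are saved under pics/ and viewed, at most 10 in all, crops included, and the job is handed in when it is done.

Besides the shell and the picture viewer there is one more tool, called after "Call:" by a JSON object that holds its "op" and its "data". jog_arm: Moves the arm, as the interface text tells. Its arguments: {"type":"object","properties":{"rows":{"type":"string"},"force":{"type":"number"}},"required":["rows"]}

```bash
mkdir -p pics
python3 - <<'E'
from bench import ctrl, imaging, ticket
import cv2
s=ctrl.get_state(); print(s)
for n in("top","side"):
    d=imaging.get_image(n); cv2.imwrite(f"pics/{n}0.png",d["img"]); print({k:v for k,v in d.items() if k!="img"})
E
```

```text
{'time': 0.0, 'joint_positions': array([ 1.15908478,  0.32181278, -0.07007389,  1.45167387,  0.02260267,
        1.3707696 , -0.05691359]), 'qd': array([-8.68115284e-05,  1.10301813e-03,  1.24555030e-03,  1.05385524e-03,
        1.39339351e-03,  6.37684107e-04, -2.39637647e-03]), 'joint_torque': array([ 1.40073048e-04, -4.91288352e+01, -4.03785277e-01, -3.12525558e+01,
       -6.38705771e-02,  4.37966001e-02,  1.70072376e-04]), 'position': array([ 0.26821221, -0.59148596,  0.22146861]), 'tool_rot': array([-3.06888727e+00, -6.63450103e-01,  7.79851469e-04]), 'ft_force': array([ 0.04500129, -0.27429114,  0.35415105]), 'torque': array([-0.00400352,  0.01519647,  0.02491522]), 'grip_force': 0.0, 'grip_width': 1.00164752101224}
{'vertical_fov': 57.84077150899687, 'cx': 279.8680151989051, 'cy': 205.60981897461483, 'origin': array([ 0.4664504 , -0.0049019 ,  1.09379606]), 'orientation': array([-2.19344767,  2.147741  , -0.090578  ])}
{'vertical_fov': 51.76658821800011, 'cx': 284.28257502668214, 'cy': 201.93196089542758, 'origin': array([0.37213455, 0.56300201, 0.75407849]), 'orientation': array([-0.39261334,  2.79261298, -1.08976723])}
```

View pics/top0.png

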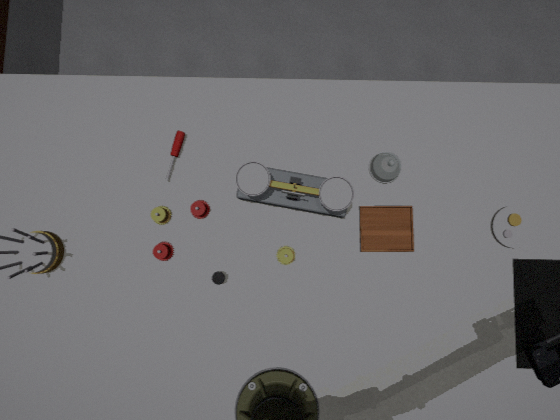

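View pics/side0.png

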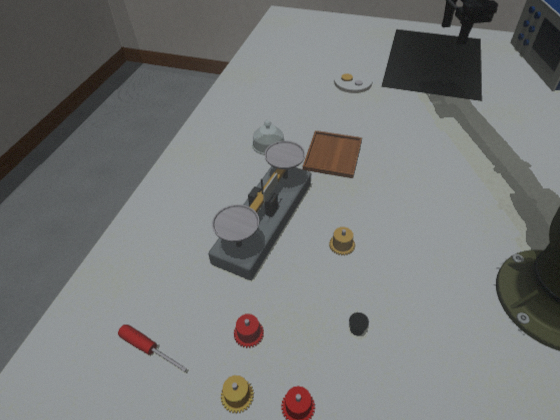

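Top view: brass barrels at (160,214) and (286,255), red look-alikes at (199,209) and (163,251), loupe at (218,278), pans at (254,179) and (336,195), tray at (386,229), bell glass at (385,167). The two yellow ones fit "brass"; the red ones are decoys. I'll confirm this in a crop and measure.

```bash
cat > h.py <<'E'
import numpy as np, cv2
from scipy.spatial.transform import Rotation as R
from bench import ctrl, imaging, ticket
def ray(d,u,v):
    h=d["img"].shape[0]; f=h/2/np.tan(np.radians(d["vertical_fov"]/2))
    return R.from_rotvec(d["orientation"]).apply([(u-d["cx"])/f,(v-d["cy"])/f,1])
def at(d,u,v,z):
    r=ray(d,u,v); o=d["origin"]; return (o+r*(z-o[2])/r[2]).round(4)
def proj(d,p):
    h=d["img"].shape[0]; f=h/2/np.tan(np.radians(d["vertical_fov"]/2))
    c=R.from_rotvec(d["orientation"]).inv().apply(np.asarray(p)-d["origin"])
    return (c[:2]/c[2]*f+[d["cx"],d["cy"]]).round(1)
def blobs(d,lo,hi,amin=40):
    m=cv2.inRange(cv2.cvtColor(d["img"],cv2.COLOR_BGR2HSV),lo,hi)
    n,l,st,c=cv2.connectedComponentsWithStats(m)
    return [(c[i].round(1),st[i]) for i in range(1,n) if st[i][4]>=amin]
E
python3 - <<'E'
from h import *
t=imaging.get_image("top"); s=imaging.get_image("side")
for d,n in((t,"top"),(s,"side")):
    for c,st in blobs(d,(20,80,60),(35,255,255)): print(n,"yel",c,st,at(d,*c,.02))
for n,(u,v),z in(("panL",(254,179.5),.118),("panR",(336,195),.118),("tray tl",(359.5,206),.014),("tray br",(413.5,251.5),.014),("tray tr",(412,206),.014),("tray bl",(360,251),.014),("bell",(385,167),.04),("loupe",(218,278),.03),("red1",(199,209),.02),("red2",(163,251),.02),("basecorner nearR",(346,217),.045),("base nearL",(237,199),.045)): print(n,at(t,u,v,z))
for n,(u,v),z in(("panL",(236,223),.118),("panR",(285,155),.118),("tray tl",(315,133),.014),("tray br",(361,137),.014),("c",(305,157),.014),("d",(354,175),.014)): print("side",n,at(s,u,v,z))
a=cv2.resize(t["img"][190:290,140:310],None,fx=4,fy=4,interpolation=3)
b=cv2.resize(t["img"][150:260,225:425],(680,374),interpolation=3)
cv2.imwrite("pics/crop1.png",np.vstack([a,b])[:,:][:780]); 
cv2.imwrite("pics/crop1.png",cv2.resize(np.vstack([a,b]),(520,592)))
E
```

```text
top yel [294.5 187.5] [270 181  49  14 325] [ 0.6175 -0.0357  0.02  ]
top yel [159.9 214.2] [151 206  21  18 213] [0.5333 0.3447 0.02  ]
top yel [514.2 219.4] [508 214  13  12 127] [ 0.5396 -0.6556  0.02  ]
top yel [285.6 255. ] [277 246  18  18 227] [ 0.4262 -0.0142  0.02  ]
side yel [346.6  76.7] [342  74  11   7  52] [ 0.5367 -0.6519  0.02  ]
side yel [257.  200.5] [250 191  13  19 117] [ 0.6367 -0.0726  0.02  ]
side yel [341.9 239.3] [330 227  25  28 319] [ 0.4253 -0.014   0.02  ]
side yel [235.7 393.7] [221 375  33  38 783] [0.5305 0.3476 0.02  ]
panL [0.6225 0.0725 0.118 ]
panR [ 0.5864 -0.1404  0.118 ]
tray tl [ 0.569  -0.2219  0.014 ]
tray br [ 0.4435 -0.3739  0.014 ]
tray tr [ 0.5721 -0.371   0.014 ]
tray bl [ 0.4417 -0.2236  0.014 ]
bell [ 0.6779 -0.2878  0.04  ]
loupe [0.3594 0.1715 0.03  ]
red1 [0.5504 0.2342 0.02  ]
red2 [0.4299 0.3307 0.02  ]
basecorner nearR [ 0.5348 -0.1785  0.045 ]
base nearL [0.5785 0.1241 0.045 ]
side panL [0.6213 0.079  0.118 ]
side panR [ 0.5859 -0.1356  0.118 ]
side tray tl [ 0.5675 -0.3587  0.014 ]
side tray br [ 0.4441 -0.3744  0.014 ]
side c [ 0.5691 -0.256   0.014 ]
side d [ 0.4361 -0.2232  0.014 ]
```

View pics/crop1.png

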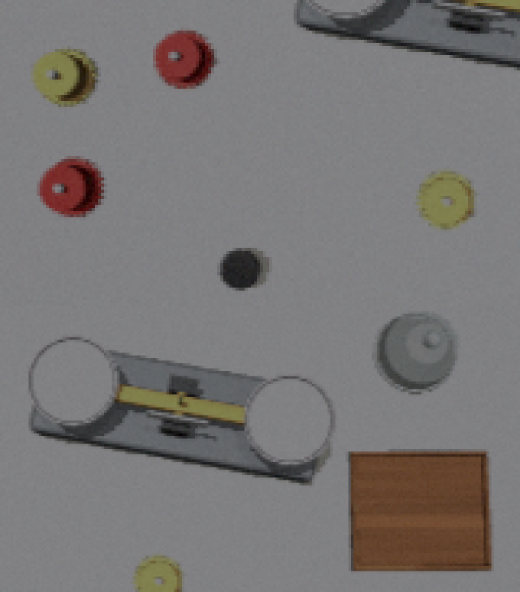

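The crop confirms two brass barrels, A at about (0.532, 0.346) and B at about (0.426, -0.014), plus two red decoys. The pan spacing of 217 mm and the tray size match the figures given. First I turn the tool to line up with the world axes and head to B.

Call:
{"op": "jog_arm", "data": {"rows": "4 -2 0 0 0 0.17 -1; 4 -4 0 0 0 0.17 -1; 4 -4 0 0 0 0.086 -1; 3 -5 0 0 0 0 -1; 0 -6 0 0 0 0 -1", "force": 20}}

```text
time: 0.82
position: [0.3939, -0.3526, 0.2222]
tool_rot: [-3.141, -0.004, -0.002]
ft_force: [0.2, 0.6, 0.0]
grip_width: 1.002
grip_force: 0.0
```

Call:
{"op": "jog_arm", "data": {"rows": "1 -6 0 0 0 0 -1; 1 -6 0 0 0 0 -1; 1 -6 0 0 0 0 -1; 0 -6 2 0 0 0 -1; 0 -6 4 0 0 0 -1"}}

```text
time: 1.45
position: [0.4227, -0.0618, 0.1687]
tool_rot: [3.14, 0.001, 0.006]
ft_force: [2.1, -0.7, -0.8]
grip_width: 0.997
grip_force: 0.0
```

Call:
{"op": "jog_arm", "data": {"rows": "0 -3 4 0 0 0 -1; 0 0 0 0 0 0 -1; 0 0 0 0 0 0 -1"}}

```text
time: 1.82
position: [0.4222, -0.0347, 0.1287]
tool_rot: [3.141, -0.001, 0.001]
ft_force: [0.5, -0.2, 0.8]
grip_width: 1.0
grip_force: 0.0
```

Call:
{"op": "jog_arm", "data": {"rows": "0.4 -2.1 3 0 0 0 -1; 0 0 3 0 0 0 -1; 0 0 3 0 0 0 -1; 0 0 2.4 0 0 0 -1; 0 0 0 0 0 0 -1"}}

```text
time: 2.45
position: [0.4254, -0.0141, 0.0137]
tool_rot: [-3.141, 0.004, 0.003]
ft_force: [-0.2, 0.2, 0.7]
grip_width: 1.003
grip_force: 0.0
```

Run:
```python
from h import *
s=imaging.get_image("side"); t=imaging.get_image("top")
print(ctrl.get_state()["position"],ctrl.get_state()["ft_force"])
cv2.imwrite("pics/g1.png",np.hstack([cv2.resize(d["img"][y:y+80,x:x+80],(400,400),interpolation=3) for d,y,x in((s,200,300),(t,215,245))]))
```

```text
[ 0.42705817 -0.01380415  0.01534246] [ 1.56782808  0.27700329 -0.62162344]
```

View pics/g1.png

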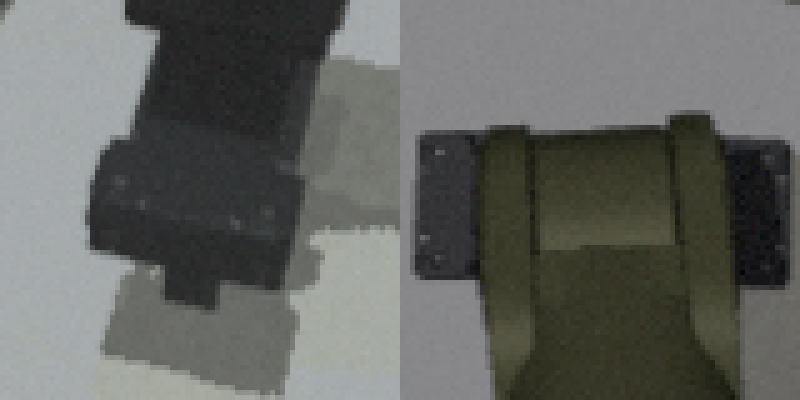

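The gripper covers the barrel in both views; one finger shows at about (337,259) in the side picture. It is at the right height and feels no contact, so I close.

Call:
{"op": "jog_arm", "data": {"rows": "0 0 0 0 0 0 -0.3; 0 0 0 0 0 0 0.0; 0 0 0 0 0 0 0.3; 0 0 0 0 0 0 1; 0 0 0 0 0 0 1", "force": 20}}

```text
time: 3.18
position: [0.4257, -0.013, 0.0141]
tool_rot: [3.141, -0.0, -0.0]
ft_force: [-0.4, -1.2, -0.3]
grip_width: 0.522
grip_force: 0.5
```

Call:
{"op": "jog_arm", "data": {"rows": "0 0 0 0 0 0 1; 0 0 0 0 0 0 1; 0 0 0 0 0 0 1"}}

```text
time: 3.55
position: [0.4257, -0.0131, 0.0141]
tool_rot: [3.141, -0.0, -0.0]
ft_force: [-0.9, 0.4, 1.5]
grip_width: 0.473
grip_force: 20.0
```

Call:
{"op": "jog_arm", "data": {"rows": "0 0 -2 0 0 0 1; 0 0 -4 0 0 0 1; 0 0 -5 0 0 0 1; 0 0 -5 0 0 0 1; 0 0 -3 0 0 0 1"}}

```text
time: 4.18
position: [0.4265, -0.0125, 0.2064]
tool_rot: [3.141, 0.0, 0.005]
ft_force: [-0.2, 0.1, -2.6]
grip_width: 0.478
grip_force: 20.0
```

Call:
{"op": "jog_arm", "data": {"rows": "4 3 0 0 0 0 1; 4 3.5 0 0 0 0 1; 4 3 0 0 0 0 1; 4 3 0 0 0 0 1; 0 0 0 0 0 0 1"}}

```text
time: 4.8
position: [0.5868, -0.1408, 0.2016]
tool_rot: [-3.14, 0.006, 0.003]
ft_force: [-0.7, 0.2, -1.3]
grip_width: 0.481
grip_force: 20.0
```

Call:
{"op": "jog_arm", "data": {"rows": "0 0 0 0 0 0 1; 0 0 0 0 0 0 1"}}

```text
time: 5.05
position: [0.5851, -0.1366, 0.2043]
tool_rot: [3.142, 0.002, -0.0]
ft_force: [-0.9, -0.1, -1.3]
grip_width: 0.478
grip_force: 20.0
```

Call:
{"op": "jog_arm", "data": {"rows": "0 0 3 0 0 0 1; 0 0 2.5 0 0 0 1; 0 0 1 0 0 0 1; 0 0 0.5 0 0 0 1; 0 0 0 0 0 0 1"}}

```text
time: 5.68
position: [0.586, -0.1378, 0.1348]
tool_rot: [3.141, 0.0, 0.002]
ft_force: [0.5, 0.1, -0.9]
grip_width: 0.476
grip_force: 20.0
```

Call:
{"op": "jog_arm", "data": {"rows": "0 0 0.5 0 0 0 1; 0 0 0.5 0 0 0 1; 0 0 0.4 0 0 0 1; 0 0 0 0 0 0 1; 0 0 0 0 0 0 1"}}

```text
time: 6.3
position: [0.5857, -0.1379, 0.1201]
tool_rot: [3.142, -0.0, -0.0]
ft_force: [-0.2, -0.7, -2.0]
grip_width: 0.478
grip_force: 20.0
```

Run:
```python
from h import *
s=imaging.get_image("side"); t=imaging.get_image("top")
for i in range(3):
  imaging.get_image("top");st=ctrl.get_state(); print(st["position"],st["ft_force"])
cv2.imwrite("pics/g2.png",np.hstack([cv2.resize(d["img"][y:y+150,x:x+150],(400,400),interpolation=3) for d,y,x in((s,110,195),(t,120,230))]))
```

```text
[ 0.58580859 -0.13793296  0.12028113] [ 0.44823523  0.72861727 -1.44246273]
[ 0.58581585 -0.13794929  0.12028495] [ 0.78712045 -0.3873821  -0.59364853]
[ 0.58578313 -0.13793315  0.12025584] [ 0.03527161 -0.38793526 -0.30228078]
```

View pics/g2.png

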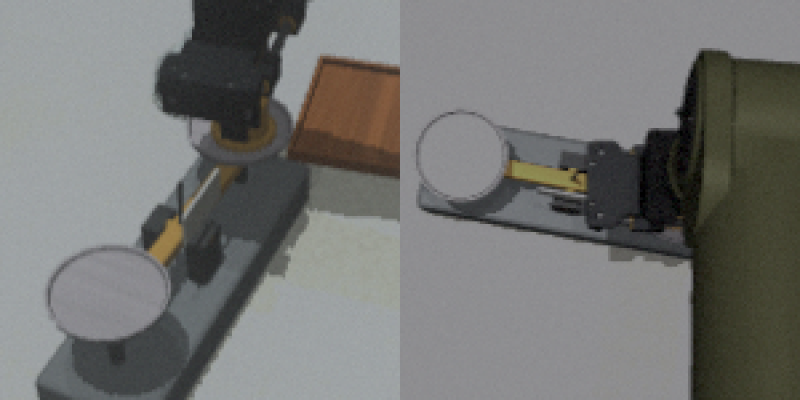

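Side crop: the barrel is over the right pan at about (283,158), inside the lip, and the beam is starting to tip. I lower on to the stop.

Call:
{"op": "jog_arm", "data": {"rows": "0 0 0.3 0 0 0 1; 0 0 0.2 0 0 0 1; 0 0 0.1 0 0 0 1; 0 0 0 0 0 0 1; 0 0 0 0 0 0 1"}}

```text
time: 7.18
position: [0.5857, -0.1379, 0.1141]
tool_rot: [3.142, -0.0, 0.0]
ft_force: [-0.1, -0.8, -0.7]
grip_width: 0.477
grip_force: 20.0
```

Call:
{"op": "jog_arm", "data": {"rows": "0 0 0.1 0 0 0 1; 0 0 0 0 0 0 1; 0 0 0 0 0 0 1"}}

```text
time: 7.55
position: [0.5857, -0.1379, 0.1131]
tool_rot: [3.142, -0.0, -0.0]
ft_force: [0.4, 0.9, -1.0]
grip_width: 0.475
grip_force: 20.0
```

Call:
{"op": "jog_arm", "data": {"rows": "0 0 0.1 0 0 0 1; 0 0 0 0 0 0 1; 0 0 0 0 0 0 1"}}

```text
time: 7.92
position: [0.5859, -0.1379, 0.1127]
tool_rot: [3.141, -0.0, 0.001]
ft_force: [-2.2, -0.1, 4.2]
grip_width: 0.479
grip_force: 20.0
```

Call:
{"op": "jog_arm", "data": {"rows": "0 0 0.1 0 0 0 1; 0 0 0 0 0 0 1; 0 0 0 0 0 0 1"}}

```text
time: 8.3
position: [0.5859, -0.1379, 0.1126]
tool_rot: [3.141, -0.0, 0.001]
ft_force: [-3.9, 1.0, 9.0]
grip_width: 0.476
grip_force: 20.0
```

The force shows the stop is reached at the height expected. I release and rise.

Call:
{"op": "jog_arm", "data": {"rows": "0 0 -0.15 0 0 0 1; 0 0 0 0 0 0 0; 0 0 0 0 0 0 -0.4; 0 0 0 0 0 0 -0.8; 0 0 0 0 0 0 -0.8"}}

```text
time: 8.93
position: [0.5857, -0.1379, 0.1124]
tool_rot: [-3.142, 0.0, 0.0]
ft_force: [0.5, 0.1, -0.4]
grip_width: 0.753
grip_force: 0.0
```

Call:
{"op": "jog_arm", "data": {"rows": "0 0 -1 0 0 0 -0.8; 0 0 -3 0 0 0 -1; 0 0 -5 0 0 0 -1; 0 -5 -1 0 0 0 -1; 0 -6 0 0 0 0 -1"}}

```text
time: 9.55
position: [0.587, -0.0282, 0.2152]
tool_rot: [3.141, -0.006, 0.007]
ft_force: [1.1, 0.8, -0.6]
grip_width: 0.997
grip_force: 0.0
```

Call:
{"op": "jog_arm", "data": {"rows": "0 -6 0 0 0 0 -1; -1 -6 0 0 0 0 -1; -1 -6 0 0 0 0 -1; -1 -6 0 0 0 0 -1; -1 -6 0 0 0 0 -1"}}

```text
time: 10.18
position: [0.5456, 0.2739, 0.2137]
tool_rot: [-3.142, 0.001, -0.003]
ft_force: [1.6, -0.2, -0.5]
grip_width: 0.998
grip_force: 0.0
```

Call:
{"op": "jog_arm", "data": {"rows": "-1 -5.5 0 0 0 0 -1; 0 -2 1 0 0 0 -1; 0 0 3 0 0 0 -1; 0 0 0 0 0 0 -1; 0 0 0 0 0 0 -1"}}

```text
time: 10.8
position: [0.5365, 0.3469, 0.1738]
tool_rot: [-3.141, 0.002, -0.002]
ft_force: [-0.5, 0.6, 0.0]
grip_width: 1.004
grip_force: 0.0
```

Run:
```python
from h import *
s=imaging.get_image("side"); t=imaging.get_image("top")
print(ctrl.get_state()["position"])
cv2.imwrite("pics/g3.png",np.hstack([cv2.resize(d["img"][y:y+h,x:x+h],(400,400),interpolation=3) for d,y,x,h in((s,110,195,150),(t,120,130,240))]))
for d,n in((t,"top"),(s,"side")):
    for c,st in blobs(d,(20,80,60),(35,255,255)): print(n,"yel",c,st,at(d,*c,.02))
```

```text
[0.53673351 0.3471497  0.17430409]
top yel [294.3 187.4] [272 180  46  16 305] [ 0.6178 -0.0351  0.02  ]
top yel [333.6 195.5] [324 187  20  19 267] [ 0.5969 -0.1472  0.02  ]
top yel [514.2 219.4] [508 214  13  12 126] [ 0.5396 -0.6556  0.02  ]
side yel [285.  155.5] [274 143  24  26 335] [ 0.6183 -0.2414  0.02  ]
side yel [258.  198.6] [252 191  12  16 100] [ 0.6364 -0.079   0.02  ]
side yel [235.8 393.8] [220 375  33  38 560] [0.5303 0.3477 0.02  ]
```

View pics/g3.png

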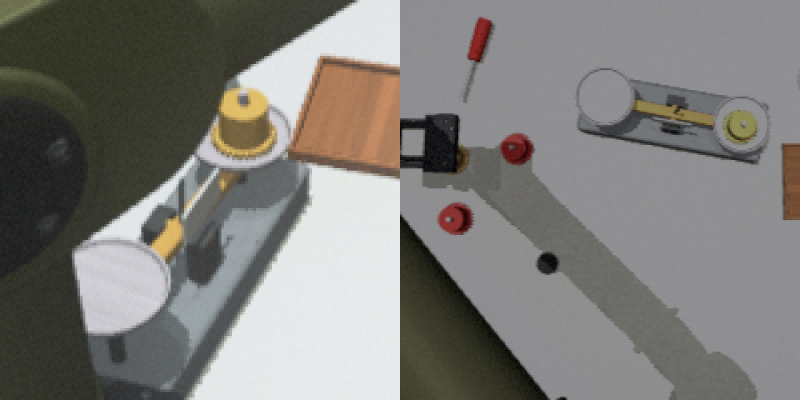

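B stands upright and centred on the right pan (top 334,195; side 285,155), and the beam has tipped right. The gripper is over A, so I descend.

Call:
{"op": "jog_arm", "data": {"rows": "-0.5 0.1 4 0 0 0 -1; 0 0 4 0 0 0 -1; 0 0 4 0 0 0 -1; 0 0 2.5 0 0 0 -1; 0 0 1.4 0 0 0 -1"}}

```text
time: 11.52
position: [0.5311, 0.3456, 0.0131]
tool_rot: [3.141, -0.002, -0.0]
ft_force: [0.1, 0.2, -0.7]
grip_width: 0.997
grip_force: 0.0
```

Call:
{"op": "jog_arm", "data": {"rows": "0 0 0 0 0 0 -0.4; 0 0 0 0 0 0 0.0; 0 0 0 0 0 0 0.3; 0 0 0 0 0 0 1; 0 0 0 0 0 0 1"}}

```text
time: 12.15
position: [0.531, 0.3461, 0.0139]
tool_rot: [3.142, -0.0, 0.001]
ft_force: [0.0, -0.1, 0.6]
grip_width: 0.519
grip_force: 0.6
```

Call:
{"op": "jog_arm", "data": {"rows": "0 0 0 0 0 0 1; 0 0 0 0 0 0 1; 0 0 0 0 0 0 1"}}

```text
time: 12.52
position: [0.531, 0.3459, 0.0138]
tool_rot: [3.141, -0.001, 0.0]
ft_force: [-0.6, -0.5, 3.6]
grip_width: 0.473
grip_force: 20.0
```

Call:
{"op": "jog_arm", "data": {"rows": "0 0 -2 0 0 0 1; 0 0 -4 0 0 0 1; 0 0 -5 0 0 0 1; 0 0 -5 0 0 0 1; 0 0 -4 0 0 0 1"}}

```text
time: 13.15
position: [0.5307, 0.3471, 0.2171]
tool_rot: [-3.14, -0.001, -0.004]
ft_force: [1.1, 1.5, -1.5]
grip_width: 0.475
grip_force: 20.0
```

Call:
{"op": "jog_arm", "data": {"rows": "2 5 0 0 0 0 1; 2 5 0 0 0 0 1; 2 5 0 0 0 0 1; 2 5 0 0 0 0 1; 1 5 0 0 0 0 1"}}

```text
time: 13.78
position: [0.6215, 0.0947, 0.2146]
tool_rot: [-3.141, -0.0, -0.002]
ft_force: [0.3, -1.1, -1.2]
grip_width: 0.474
grip_force: 20.0
```

Call:
{"op": "jog_arm", "data": {"rows": "0.1 2 0 0 0 0 1; 0 0 0 0 0 0 1; 0 0 2 0 0 0 1; 0 0 0 0 0 0 1; 0 0 0 0 0 0 1"}}

```text
time: 14.4
position: [0.6212, 0.0777, 0.1931]
tool_rot: [-3.141, -0.004, 0.001]
ft_force: [0.1, -0.2, -0.5]
grip_width: 0.476
grip_force: 20.0
```

Run:
```python
from h import *
for i in range(12): imaging.get_image("top")
t=imaging.get_image("top");s=imaging.get_image("side")
st=ctrl.get_state();print(st["position"],st["ft_force"],st["grip_width"])
cv2.imwrite("pics/g4.png",np.hstack([cv2.resize(d["img"][y:y+h,x:x+h],(400,400),interpolation=3) for d,y,x,h in((s,110,175,170),(t,120,220,150))]))
```

```text
[0.62174981 0.07600053 0.19359038] [ 0.15591273  0.13841044 -1.14411705] 0.4735564229362056
```

View pics/g4.png

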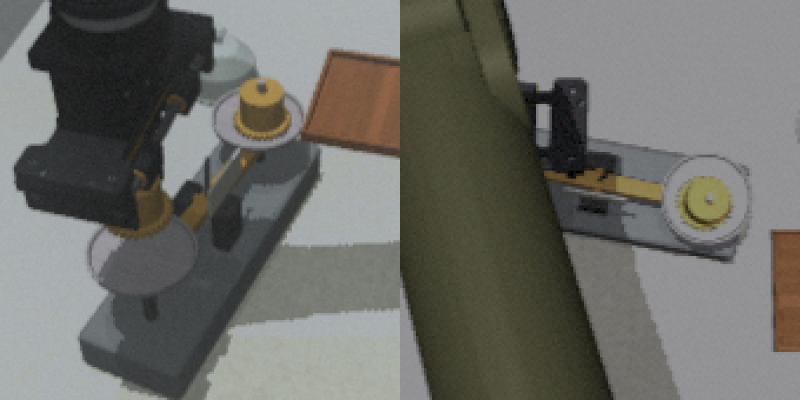

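Side crop: A hangs over the middle of the left pan (raised, about (235,219)); B is still good on the right pan. I lower A to the raised pan, with contact expected at TCP z of about 0.143.

Call:
{"op": "jog_arm", "data": {"rows": "0 0 2.5 0 0 0 1; 0 0 1.5 0 0 0 1; 0 0 0.5 0 0 0 1; 0 0 0.3 0 0 0 1; 0 0 0 0 0 0 1"}}

```text
time: 15.72
position: [0.622, 0.0762, 0.146]
tool_rot: [-3.142, 0.0, -0.001]
ft_force: [0.5, -1.1, -1.2]
grip_width: 0.471
grip_force: 20.0
```

Call:
{"op": "jog_arm", "data": {"rows": "0 0 0.2 0 0 0 1; 0 0 0.15 0 0 0 1; 0 0 0 0 0 0 1; 0 0 0 0 0 0 1; 0 0 0 0 0 0 1"}}

```text
time: 16.35
position: [0.622, 0.0762, 0.1424]
tool_rot: [-3.141, 0.0, -0.001]
ft_force: [1.0, -0.4, 0.5]
grip_width: 0.474
grip_force: 20.0
```

Call:
{"op": "jog_arm", "data": {"rows": "0 0 0.1 0 0 0 1; 0 0 0 0 0 0 1; 0 0 0 0 0 0 0.1; 0 0 0 0 0 0 -0.3; 0 0 0 0 0 0 -0.9"}}

```text
time: 16.98
position: [0.6215, 0.0758, 0.1409]
tool_rot: [3.141, -0.001, -0.001]
ft_force: [-0.4, -0.7, 0.4]
grip_width: 0.625
grip_force: 0.0
```

Call:
{"op": "jog_arm", "data": {"rows": "0 0 0 0 0 0 -0.9; 0 0 -1 0 0 0 -0.9; 0 0 -3 0 0 0 -1; 0 0 -5 0 0 0 -1; -4 0 -3 0 0 0 -1"}}

```text
time: 17.6
position: [0.5836, 0.0761, 0.2639]
tool_rot: [-3.14, 0.002, -0.006]
ft_force: [-1.2, -0.2, 0.3]
grip_width: 0.992
grip_force: 0.0
```

Call:
{"op": "jog_arm", "data": {"rows": "-5 0 0 0 0 0 -1; -5 0 0 0 0 0 -1; 0 0 0 0 0 0 -1; 0 0 0 0 0 0 -1; 0 0 0 0 0 0 -1"}}

```text
time: 18.23
position: [0.4828, 0.0761, 0.2613]
tool_rot: [-3.141, 0.0, -0.001]
ft_force: [0.6, -0.6, -0.0]
grip_width: 0.998
grip_force: 0.0
```

Run:
```python
from h import *
for i in range(20): imaging.get_image("top")
t=imaging.get_image("top");s=imaging.get_image("side")
st=ctrl.get_state();print(st["time"],st["position"])
cv2.imwrite("pics/g5.png",np.hstack([cv2.resize(d["img"][y:y+h,x:x+h],(400,400),interpolation=3) for d,y,x,h in((s,110,175,170),(t,120,220,150))]))
for d,n in((t,"top"),(s,"side")):
    for c,b in blobs(d,(20,80,60),(35,255,255)): print(n,c,b)
```

```text
19.325 [0.4817424  0.07612047 0.26112299]
top [250.6 177.6] [242 168  18  20 246]
top [294.3 187.3] [272 180  46  16 302]
top [333.6 195.5] [324 186  20  20 269]
top [514.3 219.4] [508 214  13  12 125]
top [ 45.5 233.9] [ 34 231  21   9  49]
side [346.9  77. ] [343  74  10   7  56]
side [280.5 148.1] [277 143   8  11  62]
side [258.4 197.9] [253 191  10  15  75]
side [234.1 211.7] [222 198  28  31 430]
```

View pics/g5.png

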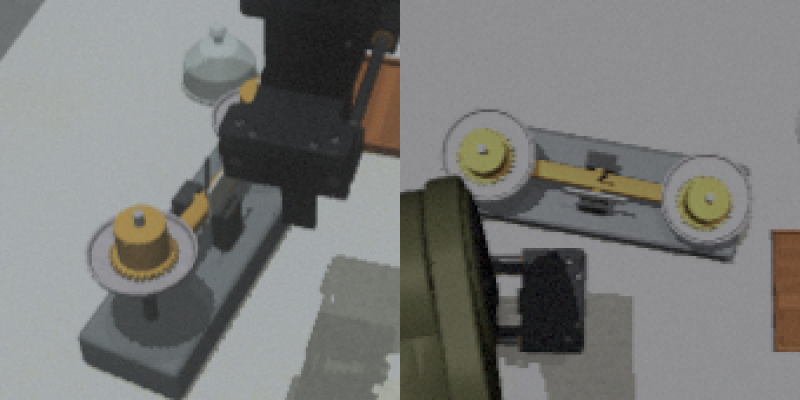

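Both barrels stand upright on their pans. I check numerically which side is down, by projecting A's arbor top (side picture about (234,202)) for both cases.

Run:
```python
from h import *
s=imaging.get_image("side");t=imaging.get_image("top")
for z in(.179,.164,.149): print(z,proj(s,(.622,.076,z)),proj(t,(.622,.076,z)),"B",proj(t,(.586,-.138,z)))
```

```text
0.179 [232.9 200.2] [250.7 175.7] B [338.5 192.1]
0.164 [233.8 205.7] [251.2 176.7] B [337.7 192.9]
0.149 [234.6 211.1] [251.7 177.7] B [336.8 193.7]
```

A's arbor sits near the raised prediction (200, against 211 if lowered), and B's centroid hasn't moved from when its side was down. So B on the right is down and is the loaded one. I pick up B.

Call:
{"op": "jog_arm", "data": {"rows": "2 5 0 0 0 0 -1; 3 5 0 0 0 0 -1; 3 5 0 0 0 0 -1; 2.4 5 0 0 0 0 -1; 0 1.4 2 0 0 0 -1"}}

```text
time: 20.05
position: [0.5872, -0.1429, 0.241]
tool_rot: [3.14, -0.01, 0.003]
ft_force: [-0.2, 1.3, -0.4]
grip_width: 1.0
grip_force: 0.0
```

Call:
{"op": "jog_arm", "data": {"rows": "0 0 4 0 0 0 -1; 0 0 4 0 0 0 -1; 0 0 2 0 0 0 -1; 0 0 0 0 0 0 -1; 0 0 0 0 0 0 -1"}}

```text
time: 20.68
position: [0.5868, -0.1378, 0.1428]
tool_rot: [3.141, 0.0, 0.004]
ft_force: [-0.5, 0.1, 0.4]
grip_width: 1.001
grip_force: 0.0
```

Call:
{"op": "jog_arm", "data": {"rows": "0 0 1.5 0 0 0 -0.9; 0 0 1 0 0 0 -0.8; 0 0 0.4 0 0 0 -0.6; 0 0 0 0 0 0 -0.2; 0 0 0 0 0 0 0"}}

```text
time: 21.3
position: [0.5859, -0.1379, 0.1124]
tool_rot: [3.141, -0.0, 0.001]
ft_force: [0.3, -0.0, -1.0]
grip_width: 0.659
grip_force: 0.0
```

Call:
{"op": "jog_arm", "data": {"rows": "0 0 0 0 0 0 1; 0 0 0 0 0 0 1; 0 0 0 0 0 0 1; 0 0 0 0 0 0 1; 0 0 0 0 0 0 1"}}

```text
time: 21.92
position: [0.5859, -0.1379, 0.1124]
tool_rot: [3.141, -0.0, 0.001]
ft_force: [-0.5, -0.4, 2.0]
grip_width: 0.481
grip_force: 20.0
```

Call:
{"op": "jog_arm", "data": {"rows": "0 0 -0.3 0 0 0 1; 0 0 -0.4 0 0 0 1; 0 0 -0.4 0 0 0 1; 0 0 -0.4 0 0 0 1; 0 0 -0.4 0 0 0 1"}}

```text
time: 22.55
position: [0.5856, -0.1378, 0.1314]
tool_rot: [3.142, -0.0, -0.0]
ft_force: [0.0, -0.1, -0.6]
grip_width: 0.48
grip_force: 20.0
```

Call:
{"op": "jog_arm", "data": {"rows": "0 0 -0.4 0 0 0 1; 0 0 -0.4 0 0 0 1; 0 0 -0.4 0 0 0 1; 0 0 -0.6 0 0 0 1; 0 0 -4 0 0 0 1"}}

```text
time: 23.18
position: [0.5835, -0.1378, 0.1869]
tool_rot: [-3.14, 0.001, 0.01]
ft_force: [-0.2, -0.2, -1.8]
grip_width: 0.477
grip_force: 20.0
```

Call:
{"op": "jog_arm", "data": {"rows": "0 0 -3 0 0 0 1; -2 4 0 0 0 0 1; -2 4 0 0 0 0 1; -2 4 0 0 0 0 1; -1.9 4 0 0 0 0 1"}}

```text
time: 23.8
position: [0.5059, -0.2992, 0.2195]
tool_rot: [3.141, -0.0, 0.0]
ft_force: [-0.2, -0.5, -1.5]
grip_width: 0.476
grip_force: 20.0
```

Call:
{"op": "jog_arm", "data": {"rows": "0 0 4 0 0 0 1; 0 0 5 0 0 0 1; 0 0 4 0 0 0 1; 0 0 0 0 0 0 1; 0 0 0 0 0 0 1"}}

```text
time: 24.42
position: [0.5079, -0.2985, 0.091]
tool_rot: [3.14, -0.0, 0.004]
ft_force: [1.1, 0.6, -1.3]
grip_width: 0.473
grip_force: 20.0
```

Call:
{"op": "jog_arm", "data": {"rows": "0 0 4 0 0 0 1; 0 0 2 0 0 0 1; 0 0 0.8 0 0 0 1; 0 0 0 0 0 0 1; 0 0 0.2 0 0 0 1"}}

```text
time: 25.05
position: [0.5078, -0.2985, 0.0205]
tool_rot: [3.14, -0.0, 0.003]
ft_force: [-0.6, 0.0, -1.2]
grip_width: 0.477
grip_force: 20.0
```

Call:
{"op": "jog_arm", "data": {"rows": "0 0 0.1 0 0 0 1; 0 0 0 0 0 0 1; 0 0 0 0 0 0 1"}}

```text
time: 25.42
position: [0.5072, -0.2982, 0.0188]
tool_rot: [3.141, -0.0, 0.002]
ft_force: [0.5, 0.8, 2.2]
grip_width: 0.475
grip_force: 20.0
```

Contact with the tray floor at the expected height, so I release and withdraw.

Call:
{"op": "jog_arm", "data": {"rows": "0 0 0 0 0 0 0.1; 0 0 0 0 0 0 -0.2; 0 0 0 0 0 0 -0.7; 0 0 0 0 0 0 -0.7; 0 0 -1 0 0 0 -0.7"}}

```text
time: 26.05
position: [0.5058, -0.2974, 0.0275]
tool_rot: [-3.14, 0.0, 0.003]
ft_force: [-0.1, -1.1, -0.1]
grip_width: 0.818
grip_force: 0.0
```

Call:
{"op": "jog_arm", "data": {"rows": "0 0 -3 0 0 0 -0.7; 0 0 -5 0 0 0 -0.7; 0 0 -5 0 0 0 -0.7; 0 5 -2 0 0 0 -0.7; 0 6 0 0 0 0 -0.7"}}

```text
time: 26.68
position: [0.5091, -0.4086, 0.1827]
tool_rot: [3.137, 0.005, 0.009]
ft_force: [-0.1, -0.1, -0.6]
grip_width: 0.848
grip_force: 0.0
```

Call:
{"op": "jog_arm", "data": {"rows": "0 6 0 0 0 0 -0.7; 0 5 0 0 0 0 -0.7; 0 0 0 0 0 0 -0.7; 0 0 0 0 0 0 -0.7; 0 0 0 0 0 0 -0.7"}}

```text
time: 27.3
position: [0.5078, -0.5159, 0.1789]
tool_rot: [-3.141, -0.004, -0.001]
ft_force: [0.7, -0.1, -1.1]
grip_width: 0.848
grip_force: 0.0
```

Run:
```python
from h import *
t=imaging.get_image("top");s=imaging.get_image("side")
st=ctrl.get_state();print(st["time"],st["position"],st["qd"].round(3))
cv2.imwrite("pics/g6.png",np.hstack([cv2.resize(d["img"][y:y+h,x:x+h],(400,400),interpolation=3) for d,y,x,h in((s,100,175,210),(t,110,130,300))]))
```

```text
27.4 [ 0.50753571 -0.51634735  0.17887746] [ 0.002  0.003  0.007 -0.005 -0.    -0.001 -0.001]
```

View pics/g6.png

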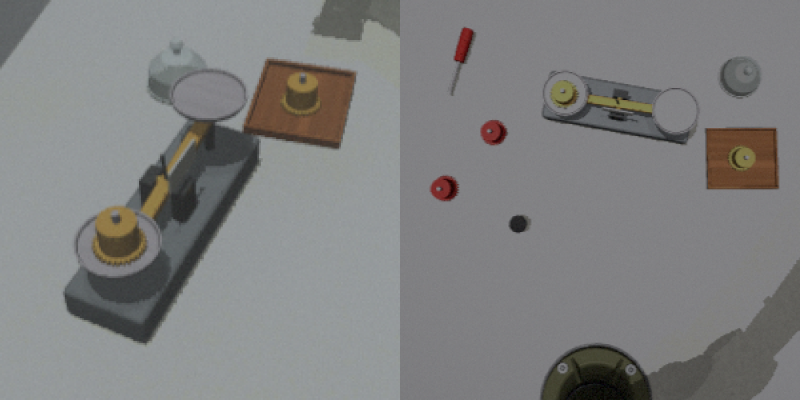

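B stands upright in the tray (side about (333,149)), A stands on the left pan (side about (238,226)), now visibly lower than before, and the bystanders haven't moved.

```bash
python3 -c "
from bench import ticket
print(ticket.close_job())"
```

```text
the job is handed in; nothing more can be done
None
```

The right pan dropped, so the barrel on it (the one that started nearer the robot) now stands upright in the tray; the other stands on the left pan, nothing else on the bench was disturbed, and I handed the job in at about 27 s.

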